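# Half-open the fume extractor's sprung intake shutter

### The job

Free the fume extractor's shutter by giving the clamp knob on the bridge a full quarter turn clockwise (seen from above), then slide the shutter by its upright tab against its spring, towards the knob, until the tab is at the thick middle mark on the rails: half open. The spring would pull it shut again, so finish while still holding the tab steady there with the gripper's fingers, with the knob left freed; do not disturb the reel, screwdriver, jar and tumbler around it.

Things in the scene. Friction and masses are not known exactly. Their poses are not given: they have to be found in the camera images.
- extractor: Low black fume-extractor box fixed on the table. x across it, y along it, z up; origin on the table under the middle of its duct: 120 mm wide, y from -135 to +135 mm, steel deck at z = 60 mm. Fan head, 130 wide and 90 mm high, at y = +135 to +215 mm. Intake opening y = -115 to -45 mm, under the shutter. Steel bridge across the deck at y = +50 mm, 26 mm long in y, top at z = 82 mm.
- shutter: Sliding shutter: flat 4 mm aluminium plate with an upright tab fixed on it, 40 mm wide along the extractor's x, 12 mm thick along y, 46 mm high on the plate (z = 64 to 110 mm); origin under the tab's centre, at the plate's underside. Dark index line from tab to rails. The plate reaches 30 mm from the tab towards -y and 135 mm towards +y, under the bridge.
- tab_grip (a point): Point inside the tab on its middle plane, 26 mm above the plate (z = 90 mm), a good place to pinch it along the extractor's y (free space on both sides) or to push it.
- travel (a joint): Travel of the shutter in m along the extractor's +y: 0 shut, 0.070 fully open at its stop, half = 0.035. A spring pulls it shut: 3.6 N at 0, 9.9 N at half, 16.2 N fully open (180 N/m), plus 0.6 N friction; let go, it slides shut. While the knob is locked, a tongue under the bridge blocks the shutter after about 2 mm.
- half_mark (a point): Where tab_grip is when the shutter is exactly half open: middle of the deck, extractor y = -65 mm, z = 90 mm. Aluminium guide rails at x = +-45 mm (10 mm wide, tops at z = 70 mm) bear dark marks at y = -100 (thin, shut), -65 (thick, half) and -30 mm (thin, open).
- knob (a joint): Turn of the clamp knob in rad, growing clockwise seen from above. About 0 (up to 0.12): locked, grip bar across the duct (along the extractor's x). 1.57: freed, at its stop, grip bar along the duct (y). Friction 0.08 N m; it stays where it is left and has no spring.
- knob_grip (a point): On the clamp knob's vertical axis (extractor x = 0, y = +50 mm), at the height to grip, z = 112 mm. The knob, on the bridge, is a 40 mm disc (z = 83 to 91 mm) bearing an upright grip bar 42 mm long, 14 mm thick, top at z = 127 mm. The point's x axis runs along the grip bar.
- reel: Bystander: grey reel standing on end, 56 mm across, 44 mm high, origin under its centre; about 210 mm from the extractor's origin towards its -y.
- driver: Bystander: screwdriver 160 mm long lying on the table on the extractor's +x side, roughly along its y; origin under its middle.
- flux: Bystander: small flux jar 48 mm across, 45 mm high, on the extractor's -x side; origin under its centre.
- tumbler: Bystander: drinking glass 66 mm across, 90 mm high, on the extractor's +x side near the fan head; origin under its centre.

How it is judged:
By the outcome, as a careful person would: the job done as asked, in the order asked, and still so for the second after the job is handed in, while the arm keeps its last pose, push and grip.
It also fails if it takes over 43 s, if anything falls off the work surface, if the arm or the gripper's body presses on something with over 40 N, if the wrist force passes 120 N, or if a joint passes its speed limit or range.

### The arm

A 7-joint arm with a two-finger parallel gripper is mounted at the origin on the work surface. World frame = base frame: x ahead of the robot, y to its left, z up, the work surface at z = 0. Lengths are in m, angles in rad, forces in N, time in s.
With the tool pointing down it reaches from about 0.425 to 0.875 m from the base axis. Payload 4.7 kg.
Tool frame: the origin (TCP) lies midway between the tips of the shut fingers; the grasp point (between the pads) lies 19 mm behind it; z points along the fingers, y is the line along which they close (so a half turn about z gives the same grasp; the last joint's range is limited). The gripper opens to 87 mm and grips with 3 to 60 N. Pads are 19 mm wide; open, the fingers measure 117 mm over their backs; the gripper's body (75 mm by 190 mm) begins 51 mm behind the grasp point.
Start: joints at [-1.15, 0.321, -0.07, 1.45, 0.023, 1.371, -0.057], TCP at [0.257, 0.597, 0.223] pointing down, gripper open.
Joint ranges: [-2.86, 2.86], [-0.3, 2.09], [-1.38, 1.24], [0.06, 2.45], [-1.56, 4.7], [0.09, 2.05], [-2.69, 2.69]. Speed limits (rad/s): [2.57, 2.57, 3.14, 3.14, 3.14, 3.14, 3.14].

### API

Orientations are given as a rotation vector (axis times angle).
In Python, from bench import ctrl gives the robot as it stands.
- The arm moves only by the tool move_tool, called after "Emit:" by a JSON object that holds its "method" and its "body". Schema: {"type":"object","properties":{"moves":{"type":"array","items":{"type":"array","items":{"type":"number"},"minItems":5,"maxItems":5},"minItems":1,"maxItems":20},"grip_force":{"type":"number"},"only":{"type":"string"},"quiet":{"type":"boolean"},"lines":{"type":"string"}},"required":["moves"],"additionalProperties":false}. moves is a list of rows, 1 to 20 of them, each of 5 numbers: dx, dy, dz in units of 100 mm, then a turn about the tool's z in units of 0.25 rad, then the opening from 0.0 (shut) to 1.0 (fully open); each row is the pose to reach, as a shift and turn from the pose commanded when the call began, along the tool's axes at that moment; what a row does not reach only later rows make up. A row lasts 1/10 s, in which the tool goes at most 0.05 m and 0.15 rad, less where a joint would pass 70% of its speed; a pose out of reach is approached as far as the arm can. The fingers move at their own pace and stop on an object; grip_force is the grip in N (left out, the last holds). Time passes only in rows, so rows that do not move let the fingers close. The tool returns the time, the measured TCP pose, the force, the opening and the grip force at its end. only (a regular expression) keeps the lines of the reply that match it, lines (a string "A,B") keeps lines A to B, and quiet returns only ok. Input that does not fit is refused with a message, and nothing moves.
- ctrl.get_state(): the state, without advancing time (a new reading comes with each control period).
- ctrl.get_image(name): name is "scene" or "top" or "wrist"; returns the picture (480x640x3 uint8, red, green, blue); there is no depth.
- ctrl.camera_model(name): a dict with "vertical_fov" (degrees; the focal length in pixels is half the picture's height over the tangent of half this angle, whatever the lens; pixels are square), "cx", "cy" (the principal point, pixels), "rvec" (rotation vector, rad) and "tvec" (3), from world to camera coordinates, as OpenCV has them; the wrist camera has in their place "hand_eye" (4x4, takes a point from camera to tool coordinates, whose origin is the TCP and whose axes are the flange's). Camera axes: x right, y down, z forward; pixel columns grow to the right and rows downward; lengths in m; the calibration is good to about 2 mm. A picture is of the moment at which its call begins: read the wrist's pose just before it. camera_model takes no time and is no camera call.
- ctrl.close_job(): hands the job in; it is judged then, once.
The state is a dict: "time": time; "joint_positions": joint angles; "qd": joint speeds; "joint_torque": joint torques, N m; "position": TCP position; "tool_rot": TCP orientation; "ft_force": force on the tool from outside, world axes, zero at the start; "torque": the same for the moment, N m; "grip_width": opening from 0.0 (shut) to 1.0 (fully open); "grip_force": force on a finger pad.
Only numpy, scipy, OpenCV 4.12 (cv2) and the standard library are available. Lean on these libraries where they do the work, as an engineer would, in place of code of your own. Each camera call takes 0.05 s, during which the arm holds its last target. There are 200 camera calls.

## Working session

There is one attempt and no reset: what is moved stays moved. The work goes in short steps, Python scripts to look and compute and a tool call to move; the robot and the scene stay as the last step left them, time stands still between calls to the robot, and variables do not carry over. Pictures are saved under pics/ and viewed, at most 10 in all, crops included, and the job is handed in when it is done.

```bash
mkdir -p pics; ls
```

Run:
```python
from bench import ctrl
import cv2,numpy as np
for n in("scene","top"):
    im=ctrl.get_image(n); cv2.imwrite(f"pics/{n}0.png",im[:,:,::-1]); print(n,ctrl.camera_model(n))
print(ctrl.camera_model("wrist")); print(ctrl.get_state())
```

```text
bench.py
pics
scene {'vertical_fov': 50.775715631344596, 'cx': 313.19396351579246, 'cy': 236.01196321022465, 'rvec': array([ 0.81802504,  2.78313673, -0.74823534]), 'tvec': array([ 0.47825464, -0.23244959,  1.17062952])}
top {'vertical_fov': 42.34810822780595, 'cx': 315.6049473404494, 'cy': 234.99672220544926, 'rvec': array([ 2.13841143, -2.13526951,  0.19186322]), 'tvec': array([0.0214107 , 0.57620475, 1.06790909])}
{'vertical_fov': 63.5163756072982, 'cx': 319.9201170792622, 'cy': 239.47523685515281, 'hand_eye': array([[ 1.32853641e-03, -9.64345951e-01, -2.64641496e-01,
         7.17998444e-02],
       [ 9.99999103e-01,  1.32592612e-03,  1.88495509e-04,
        -8.13500238e-04],
       [ 1.69120189e-04, -2.64641509e-01,  9.64346848e-01,
        -1.62617524e-01],
       [ 0.00000000e+00,  0.00000000e+00,  0.00000000e+00,
         1.00000000e+00]])}
{'time': 0.1, 'joint_positions': array([-1.14992164,  0.32173998, -0.07007036,  1.45156514,  0.02263182,
        1.37078312, -0.05691784]), 'qd': array([-7.05148582e-05, -2.40470987e-03,  4.12156651e-04, -4.29428905e-03,
       -1.65178096e-03, -1.31707439e-03,  2.22893240e-04]), 'joint_torque': array([ 2.68180656e-04, -4.92569125e+01, -4.05537849e-01, -3.13399637e+01,
       -6.39991555e-02,  3.94773670e-02,  1.12851985e-04]), 'position': array([0.2570395 , 0.59647945, 0.22157046]), 'tool_rot': array([-6.34515142e-01, -3.07662436e+00,  2.66300015e-03]), 'ft_force': array([0.85309828, 0.75617422, 0.44420113]), 'torque': array([ 0.0785513 , -0.00474109, -0.02742825]), 'grip_force': 0.0, 'grip_width': 1.001160388024072}
```
View pics/top0.png

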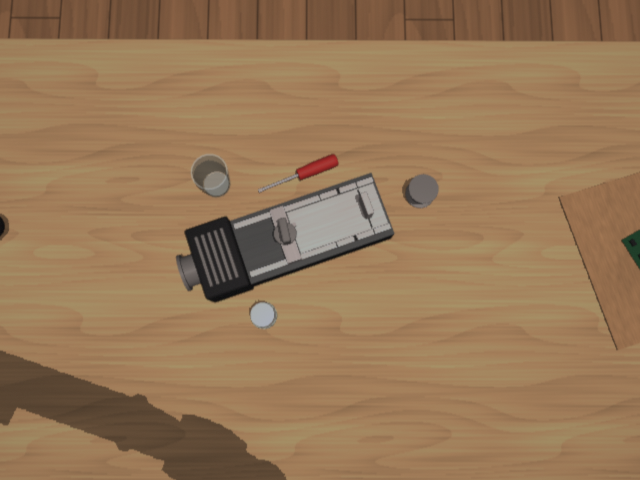

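View pics/scene0.png

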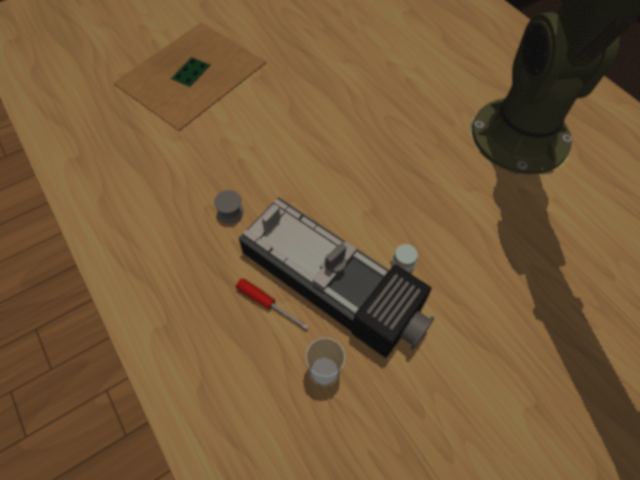

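The top view shows the extractor's fan head at about (218,260), the knob bar at (284,231) lying across the duct (locked), and the tab at (366,204). The reel is at (422,190), the driver at (310,170), the glass at (210,175) and the jar at (262,314). In the scene view the tab is at (271,220) and the knob at (336,258).

Create h.py:
```python
import numpy as np,cv2
from scipy.spatial.transform import Rotation as R
from bench import ctrl
def cam(n,st=None):
    m=ctrl.camera_model(n); f=240/np.tan(np.radians(m["vertical_fov"])/2)
    K=np.array([[f,0,m["cx"]],[0,f,m["cy"]],[0,0,1]])
    if "rvec" in m:
        Rc=R.from_rotvec(m["rvec"]).as_matrix(); t=np.array(m["tvec"])
    else:
        T=np.eye(4);T[:3,:3]=R.from_rotvec(st["tool_rot"]).as_matrix();T[:3,3]=st["position"]
        W=np.linalg.inv(T@m["hand_eye"]);Rc=W[:3,:3];t=W[:3,3]
    return K,Rc,t
def plane(c,p,z):
    K,Rc,t=c;o=-Rc.T@t;d=Rc.T@np.linalg.solve(K,[p[0],p[1],1]);return o+d*(z-o[2])/d[2]
def tri(c1,p1,c2,p2):
    P=[c[0]@np.c_[c[1],c[2]] for c in(c1,c2)]
    X=cv2.triangulatePoints(P[0],P[1],np.array(p1,float),np.array(p2,float));return X[:3,0]/X[3,0]
def proj(c,X): 
    v=c[0]@(c[1]@np.asarray(X)+c[2]);return v[:2]/v[2]
```

Run:
```python
from h import *
np.set_printoptions(precision=4,suppress=True)
a,b=cam("top"),cam("scene")
print(tri(a,(366,204),b,(271,220)),tri(a,(284,231),b,(336,258)))
t=plane(a,(366,204),.1);k=plane(a,(284,231),.11);print(t,k,np.linalg.norm(t-k))
for n,p in dict(reel=(422,190),driver=(310,170),glass=(212,180),jar=(262,314)).items(): print(n,plane(a,p,.02))
s=ctrl.get_state();print(R.from_rotvec(s["tool_rot"]).as_matrix())
for n in("top","scene"):
    im=cv2.imread(f"pics/{n}0.png");x,y=((225,160) if n=="top" else (230,180));c=im[y:y+130,x:x+190]
    cv2.imwrite(f"pics/{n}0c.png",cv2.resize(c,None,fx=4,fy=4,interpolation=cv2.INTER_CUBIC))
```

```text
[ 0.624  -0.0649  0.0867] [0.5723 0.0775 0.1071]
[ 0.6222 -0.0647  0.1   ] [0.5725 0.0767 0.11  ] 0.15017768539134152
reel [ 0.6673 -0.1776  0.02  ]
driver [0.7054 0.0326 0.02  ]
glass [0.6854 0.2164 0.02  ]
jar [0.4359 0.1189 0.02  ]
[[-0.9184  0.3956 -0.0006]
 [ 0.3956  0.9184 -0.0016]
 [-0.0001 -0.0017 -1.    ]]
```

The manual's scale: shifts go in units of 100 mm and turns go in units of 0.25 rad. Converting my numbers, -0.495 m is -4.95, -0.352 m is -3.52, -0.745 rad is -2.98.

Emit:
{"method": "move_tool", "body": {"moves": [[-4.95,-3.52,0,-2.98,1],[-4.95,-3.52,0,-2.98,1],[-4.95,-3.52,0,-2.98,1],[-4.95,-3.52,0,-2.98,1],[-4.95,-3.52,0,-2.98,1],[-4.95,-3.52,0,-2.98,1],[-4.95,-3.52,0,-2.98,1],[-4.95,-3.52,0,-2.98,1],[-4.95,-3.52,0,-2.98,1],[-4.95,-3.52,0,-2.98,1],[-4.95,-3.52,0,-2.98,1],[-4.95,-3.52,0,-2.98,1],[-4.95,-3.52,0,-2.98,1],[-4.95,-3.52,0,-2.98,1],[-4.95,-3.52,0,-2.98,1],[-4.95,-3.52,0,-2.98,1],[-4.95,-3.52,0,-2.98,1]]}}

```text
time: 1.8
position: [0.5719, 0.0799, 0.2225]
tool_rot: [0.533, -3.096, -0.001]
ft_force: [-0.3, -0.3, 0.3]
grip_width: 1.001
grip_force: 0.0
```

Run:
```python
from h import *
import pickle
s=ctrl.get_state();im=ctrl.get_image("wrist");cv2.imwrite("pics/w1.png",im[:,:,::-1]);pickle.dump(s,open("w1.pkl","wb"))
print(s["position"],s["joint_positions"]);c=cam("wrist",s)
for X in([.5725,.0767,.127],[.622,-.0647,.11]):print(proj(c,X))
```

```text
[0.57188524 0.07985601 0.22251336] [-0.44499446  0.16627216  0.29411654  1.64818723 -0.05014185  1.33464467
  1.76914845]
[316.47553237 241.15994837]
[112.16506743 233.80262359]
```

View pics/w1.png

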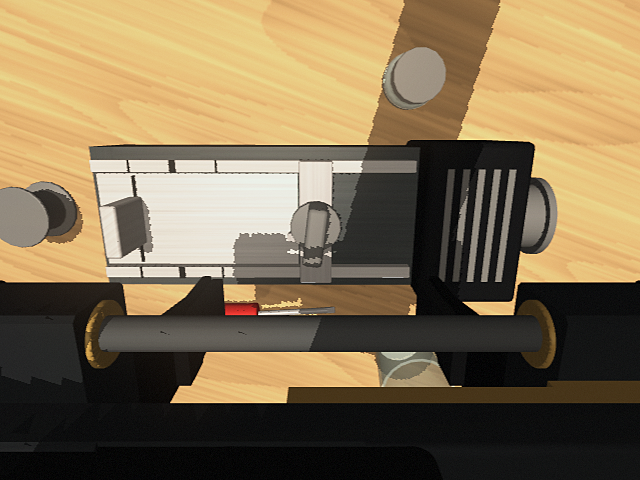

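The wrist view shows the knob bar across the duct, from about (318,205) to (313,267), and the tab at (103–145, 198–258). The rail marks are at x≈130/172/215, and the rails run nearly horizontal in the image. I'll zoom in for edges.

Run:
```python
import cv2
im=cv2.imread("pics/w1.png")
a=cv2.resize(im[190:280,280:360],None,fx=5,fy=5,interpolation=cv2.INTER_CUBIC)
b=cv2.resize(im[190:280,90:170],None,fx=5,fy=5,interpolation=cv2.INTER_CUBIC)
cv2.imwrite("pics/w1z.png",cv2.hconcat([b,a]))
```

```text
(no output)
```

View pics/w1z.png

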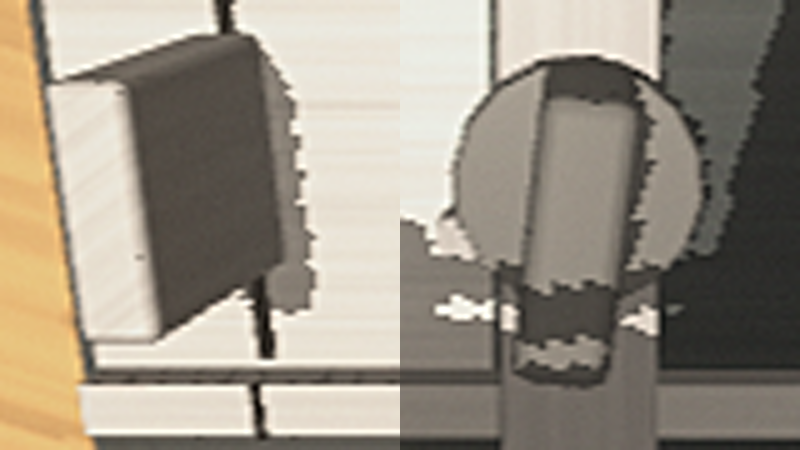

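Zoomed, the tab-top corners are at (101,207), (115.6,207), (121.6,257.6) and (108,258). The knob bar-top corners are at (310,209.6), (327.6,209.6), (321.6,266) and (303,265).

Run:
```python
from h import *
import pickle
np.set_printoptions(precision=4,suppress=True)
s=pickle.load(open("w1.pkl","rb"));c=cam("wrist",s);a,b=cam("top"),cam("scene")
def dirn(v): return np.degrees(np.arctan2(v[1],v[0]))
T=[plane(c,p,.11) for p in[(101,207),(115.6,207),(121.6,257.6),(108,258)]]
k=[plane(c,p,.127) for p in[(310,209.6),(327.6,209.6),(321.6,266),(303,265)]]
tc,kc=np.mean(T,0),np.mean(k,0)
for n,q,m in(("tab",T,tc),("knob",k,kc)):
    print(n,m,"len",np.linalg.norm((q[2]+q[3]-q[0]-q[1])/2),"th",np.linalg.norm(q[1]-q[0]),np.linalg.norm(q[2]-q[3]),"dir",dirn((q[2]+q[3]-q[0]-q[1])),"top",proj(a,m),"scene",proj(b,m))
print("axis",dirn(kc-tc),np.linalg.norm((kc-tc)[:2]))
# rail: outer edge of the upper (x=-50) rail
g=cv2.cvtColor(cv2.imread("pics/w1.png"),6)
P=[]
for x in range(230,290,4):
    col=g[140:172,x].astype(float);i=np.argmax(np.diff(col));P.append(plane(c,(x,140.5+i),.07))
for x in range(120,230,4):
    if x in range(124,136) or x in range(164,178) or x in range(210,222): continue
    col=g[140:172,x].astype(float);i=np.argmax(np.diff(col));P.append(plane(c,(x,140.5+i),.07))
P=np.array(P);vx,vy,x0,y0=cv2.fitLine(P[:,:2].astype(np.float32),cv2.DIST_HUBER,0,.01,.01).ravel();print("rail",np.degrees(np.arctan2(vy,vx)))
n=np.array([-vy,vx]);print("dist knob,tab to rail edge",n@(kc[:2]-[x0,y0]),n@(tc[:2]-[x0,y0]))
print("tcp",s["position"],R.from_rotvec(s["tool_rot"]).as_matrix())
# top-view bar/tab refinement
for nm in("top","scene"):
  cc=cam(nm)
im=cv2.imread("pics/top0.png");cv2.imwrite("pics/t.png",cv2.hconcat([cv2.resize(im[185:225,345:385],None,fx=10,fy=10,interpolation=cv2.INTER_CUBIC),cv2.resize(im[212:252,264:304],None,fx=10,fy=10,interpolation=cv2.INTER_CUBIC)]))
```

```text
tab [ 0.6214 -0.0652  0.11  ] len 0.03837949194952462 th 0.010493756376963648 0.010179391465691578 dir 18.59218474504499 top [366.84   203.1636] scene [270.0394 212.2142]
knob [0.5707 0.0753 0.127 ] len 0.04018722770871709 th 0.011899201247261477 0.013098952974921594 dir 13.059447276180403 top [284.3768 230.2929] scene [335.7154 251.035 ]
axis 109.85741057490894 0.14944261026217193
rail -64.26593
dist knob,tab to rail edge 0.06243043368099446 0.047129412727366135
tcp [0.5719 0.0799 0.2225] [[-0.9423 -0.3347 -0.0003]
 [-0.3347  0.9423  0.0007]
 [ 0.0001  0.0008 -1.    ]]
```

View pics/t.png

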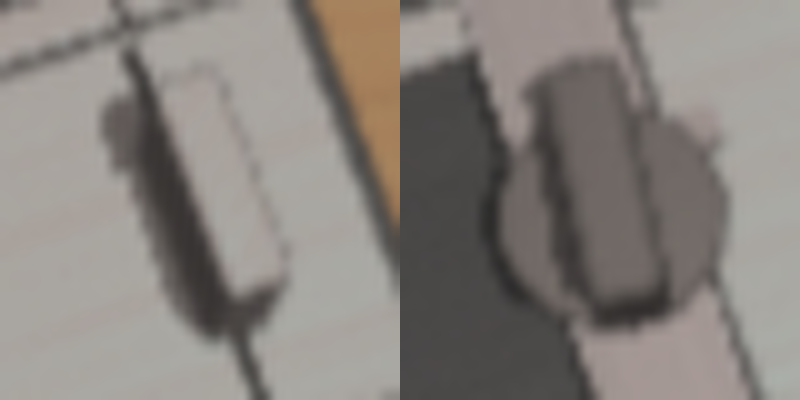

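Top-view zoom: the tab top's centre is at (367.3,202.5) and the knob bar top's at (284.4,230.0). Both match the wrist rays to within 1 px. I'll triangulate the heights and hover.

Run:
```python
from h import *
import pickle
s=pickle.load(open("w1.pkl","rb"));c=cam("wrist",s);a=cam("top")
print(tri(c,(111.5,232.4),a,(367.3,202.5)),tri(c,(315.6,237.5),a,(284.4,230.0)))
s=ctrl.get_state();print(s["position"])
```

```text
[ 0.62305697 -0.06645643  0.10692892] [0.57288373 0.0758014  0.11716291]
[0.57200463 0.07955732 0.22258414]
```

Emit:
{"method": "move_tool", "body": {"moves": [[0.03,-0.03,0.4,0.44,1],[0.03,-0.03,0.6,0.44,1],[0.03,-0.03,0.6,0.44,1],[0.03,-0.03,0.6,0.44,1]]}}

```text
time: 2.25
position: [0.5707, 0.0748, 0.1631]
tool_rot: [-0.36, 3.121, 0.0]
ft_force: [1.3, 0.1, 0.6]
grip_width: 0.996
grip_force: 0.0
```

Run:
```python
from h import *
import pickle
s=ctrl.get_state();im=ctrl.get_image("wrist");pickle.dump(s,open("w2.pkl","wb"))
c=cam("wrist",s);print(s["position"],proj(c,[.5707,.0753,.127]))
cv2.imwrite("pics/w2.png",im[:,:,::-1])
```

```text
[0.57072826 0.07476853 0.16307482] [322.50200688 271.34033015]
```

View pics/w2.png

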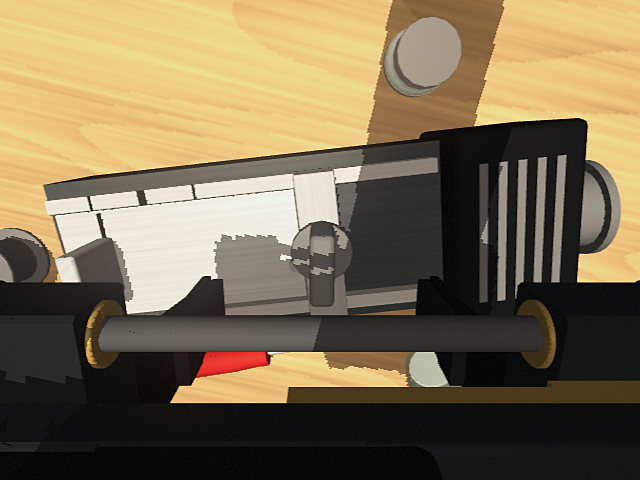

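The bar top runs from (322,235) to (321,305), with its centre at about (321.5,270) against a predicted (322.5,271). It is aligned with the tool and the height agrees, so I'll descend and grip.

```bash
python3 -c "
from h import *
import pickle
print(tri(cam('wrist',pickle.load(open('w1.pkl','rb'))),(315.6,237.5),cam('wrist',pickle.load(open('w2.pkl','rb'))),(321.5,270)))"
```

```text
[0.5712029  0.07520838 0.12372666]
```

Emit:
{"method": "move_tool", "body": {"moves": [[0,0,0.35,0,1],[0,0,0.7,0,1],[0,0,0.7,0,1],[0,0,0.7,0,0.1],[0,0,0.7,0,0.1],[0,0,0.7,0,0.1],[0,0,0.7,0,0.1],[0,0,0.7,0,0.1],[0,0,0.7,0,0.1],[0,0,0.7,0,0.1]], "grip_force": 25}}

```text
time: 3.3
position: [0.5707, 0.074, 0.0927]
tool_rot: [-0.358, 3.121, 0.0]
ft_force: [0.2, 0.6, 0.6]
grip_width: 0.447
grip_force: 0.0
```

Emit:
{"method": "move_tool", "body": {"moves": [[0,0,0,0,0.1],[0,0,0,0,0.1],[0,0,0,0,0.1],[0,0,0,0,0.1],[0,0,0,0,0.1],[0,0,0,0,0.1]], "grip_force": 25}}

```text
time: 3.9
position: [0.5703, 0.0755, 0.0925]
tool_rot: [0.359, -3.121, -0.003]
ft_force: [-0.8, 5.0, 1.0]
grip_width: 0.16
grip_force: 25.0
```

To row units: 0.0015 m is 0.015, 1 rad is 4.

Emit:
{"method": "move_tool", "body": {"moves": [[0,0.015,0,0.4,0.1],[0,0.015,0,0.8,0.1],[0,0.015,0,1.2,0.1],[0,0.015,0,1.6,0.1],[0,0.015,0,2,0.1],[0,0.015,0,2.4,0.1],[0,0.015,0,2.8,0.1],[0,0.015,0,3.2,0.1],[0,0.015,0,3.6,0.1],[0,0.015,0,4,0.1],[0,0.015,0,4.4,0.1],[0,0.015,0,4.8,0.1],[0,0.015,0,5.2,0.1],[0,0.015,0,5.6,0.1],[0,0.015,0,5.8,0.1],[0,0.015,0,5.92,0.1],[0,0.015,0,5.92,0.1],[0,0.015,0,5.92,0.1]]}}

```text
time: 5.7
position: [0.5712, 0.077, 0.0925]
tool_rot: [1.836, 2.548, 0.003]
ft_force: [1.6, 5.0, -3.0]
grip_width: 0.16
grip_force: 25.0
```

```bash
python3 -c "
from h import *
s=ctrl.get_state();r=R.from_rotvec(s['tool_rot']).as_matrix();print(np.degrees(np.arctan2(r[1,1],r[0,1])),s['torque'],s['ft_force'])"
```

```text
18.45217310650522 [ 1.02829549 -0.34942896  0.49105804] [ 1.61621009  5.02951061 -2.9722396 ]
```

To row units: 0.04 rad is 0.16.

Emit:
{"method": "move_tool", "body": {"moves": [[0,0,0,0.12,0.1],[0,0,0,0.16,0.1],[0,0,0,0.16,0.1]]}}

```text
time: 6.0
position: [0.5712, 0.0768, 0.0926]
tool_rot: [1.887, 2.51, 0.003]
ft_force: [1.2, 3.9, -2.5]
grip_width: 0.166
grip_force: 25.0
```

```bash
python3 -c "
from h import *
s=ctrl.get_state();r=R.from_rotvec(s['tool_rot']).as_matrix();print(np.degrees(np.arctan2(r[1,1],r[0,1])),s['torque'],s['ft_force'],s['joint_positions'][6])"
```

```text
16.133223756969723 [ 0.99808423 -0.51437272  0.62774348] [ 1.22656076  3.86519414 -2.50103906] 0.22694222558155255
```

Emit:
{"method": "move_tool", "body": {"moves": [[0,0,0,-0.16,0.1],[0,0,0,-0.16,0.8],[0,0,0,-0.16,0.8],[0,0,0,-0.16,0.8],[0,0,0,-0.16,0.8],[0,0,0,-0.16,0.8],[0,0,0,-0.16,0.8],[0,0,-0.4,-0.16,0.8],[0,0,-0.8,-0.16,0.8],[0,0,-1.2,-0.16,0.8],[0,0,-1.2,-0.16,0.8]]}}

```text
time: 7.1
position: [0.574, 0.0756, 0.2189]
tool_rot: [1.837, 2.54, 0.014]
ft_force: [1.0, -0.7, 0.5]
grip_width: 0.798
grip_force: 0.0
```

Run:
```python
from h import *
s=ctrl.get_state();im=ctrl.get_image("top");cv2.imwrite("pics/t2.png",im[:,:,::-1])
r=R.from_rotvec(s['tool_rot']).as_matrix();print(s['position'],s['ft_force'],np.degrees(np.arctan2(r[1,1],r[0,1])))
print("tool delta to tab",r.T@(np.array([.6222,-.0655,s['position'][2]])-s['position']))
```

```text
[0.57395343 0.07564456 0.21894151] [ 0.98116028 -0.67259715  0.52103426] 18.257454432267366
tool delta to tab [-1.49154133e-01  1.59885556e-03  8.39281629e-05]
```

To row units: -0.149 m is -1.49, -0.1 m is -1, -1.594 rad is -6.376.

Emit:
{"method": "move_tool", "body": {"moves": [[-0.5,0.01,0,-0.6,0.8],[-1,0.01,0,-1.2,0.8],[-1.49,0.01,0,-1.8,0.8],[-1.49,0.01,0,-2.4,0.8],[-1.49,0.01,0,-3,0.8],[-1.49,0.01,0,-3.6,0.8],[-1.49,0.01,0,-4.2,0.8],[-1.49,0.01,0,-4.8,0.8],[-1.49,0.01,0,-5.4,0.8],[-1.49,0.01,0,-6,0.8],[-1.49,0.01,0,-6.376,0.8],[-1.49,0.01,0,-6.376,0.8],[-1.49,0.01,0,-6.376,0.8]]}}

```text
time: 8.45
position: [0.6175, -0.0657, 0.2114]
tool_rot: [0.529, -3.095, -0.001]
ft_force: [-0.7, 0.2, -0.2]
grip_width: 0.803
grip_force: 0.0
```

Run:
```python
from h import *
import pickle
s=ctrl.get_state();im=ctrl.get_image("wrist");pickle.dump(s,open("w3.pkl","wb"))
r=R.from_rotvec(s['tool_rot']).as_matrix();print(s['position'],np.degrees(np.arctan2(r[1,1],r[0,1])))
c=cam("wrist",s);print(proj(c,[.6222,-.0655,.11]),proj(c,[.6214,-.0652,.11]),proj(c,[.571,.0755,.127]))
cv2.imwrite("pics/w3.png",im[:,:,::-1])
```

```text
[ 0.61748857 -0.0657348   0.21142968] 109.40036854724801
[319.15280317 245.92597852] [319.92748049 245.03963105] [544.1817389 251.1917649]
```

View pics/w3.png

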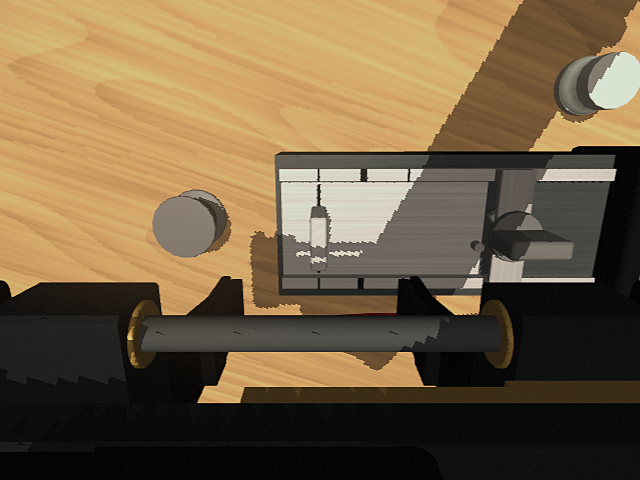

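The knob bar now lies along the duct, at (493–573, 230–255), so it is freed. The tab top is at (311–328, 205–268). The rail marks are at x=318 (shut), 364 (half) and 409 (open). I'll work out the grasp from these.

Run:
```python
from h import *
import pickle
s=pickle.load(open("w3.pkl","rb"));c=cam("wrist",s);np.set_printoptions(precision=4,suppress=True)
im=cv2.imread("pics/w3.png");g=cv2.cvtColor(im,6)
for rows in((171,179),(279,287)):
    p=g[rows[0]:rows[1],290:425].mean(0);print(rows,"dark cols",[(i+290,int(p[i])) for i in range(len(p)) if p[i]<np.median(p)*.6])
print("col 340 edges",[ (i,int(d)) for i,d in enumerate(np.diff(g[140:300,345].astype(int)),140) if abs(d)>35])
r=R.from_rotvec(s['tool_rot']).as_matrix()
u=lambda p,z:r.T@(plane(c,p,z)-s['position'])
print("tab top", u((319.5,236),.11),"ends",u((319.5,205),.11),u((319.5,268),.11))
print("railmarks shut/half",u((318,175),.07),u((319,283),.07),u((364,175),.07),u((361,283),.07))
s=ctrl.get_state();print(s['position'])
```

```text
(171, 179) dark cols [(318, 27), (319, 112), (361, 30), (362, 38), (363, 41), (364, 40), (365, 35), (366, 45), (408, 45), (409, 49), (422, 109), (423, 103), (424, 104)]
(279, 287) dark cols [(318, 25), (319, 32), (358, 15), (359, 8), (360, 11), (361, 11), (362, 3), (363, 49), (398, 45), (399, 0), (400, 4), (401, 6), (402, 7), (403, 6), (404, 5), (405, 7), (406, 5), (407, 6), (408, 11), (409, 12), (410, 9), (411, 5), (412, 6), (413, 3), (414, 4), (415, 4), (416, 4), (417, 4), (418, 4), (419, 3), (420, 6), (421, 22), (422, 42), (423, 55)]
col 340 edges [(150, -45), (151, -126), (154, 66), (168, 145), (180, -142), (181, 76), (182, 68), (241, -133), (251, 138), (253, -42), (254, -93), (277, 47), (288, -53)]
tab top [ 0.0026 -0.0012  0.1014] ends [ 0.0247 -0.0012  0.1015] [-0.0213 -0.0011  0.1014]
railmarks shut/half [ 0.0411 -0.0024  0.1415] [-0.0488 -0.0016  0.1413] [0.0411 0.0334 0.1415] [-0.0487  0.0336  0.1414]
[ 0.6176 -0.0657  0.2117]
```

Emit:
{"method": "move_tool", "body": {"moves": [[-0.04,-0.015,0.5,0,0.6],[-0.04,-0.015,1,0,0.6],[-0.04,-0.015,1.37,0,0.6],[-0.04,-0.015,1.37,0,0.6],[-0.04,-0.015,1.37,0,0.1],[-0.04,-0.015,1.37,0,0.1],[-0.04,-0.015,1.37,0,0.1],[-0.04,-0.015,1.37,0,0.1],[-0.04,-0.015,1.37,0,0.1],[-0.04,-0.015,1.37,0,0.1],[-0.04,-0.015,1.37,0,0.1],[-0.04,-0.015,1.37,0,0.1],[-0.04,-0.015,1.37,0,0.1],[-0.04,-0.015,1.37,0,0.1]], "grip_force": 35}}

```text
time: 9.9
position: [0.6224, -0.0652, 0.076]
tool_rot: [-0.535, 3.095, 0.001]
ft_force: [-1.5, 2.1, 5.9]
grip_width: 0.135
grip_force: 35.0
```

To row units: 0.036 m is 0.36, 0.033 m is 0.33.

Emit:
{"method": "move_tool", "body": {"moves": [[0,0.06,0,0,0.1],[0,0.12,0,0,0.1],[0,0.18,0,0,0.1],[0,0.24,0,0,0.1],[0,0.29,0,0,0.1],[0,0.33,0,0,0.1],[0,0.36,0,0,0.1],[0,0.36,0,0,0.1],[0,0.36,0,0,0.1],[0,0.36,0,0,0.1]]}}

```text
time: 10.9
position: [0.6122, -0.0363, 0.0761]
tool_rot: [-0.53, 3.092, -0.01]
ft_force: [5.0, -7.6, -0.6]
grip_width: 0.135
grip_force: 35.1
```

Run:
```python
from h import *
import pickle
s=ctrl.get_state();p=s['position'];f=s['ft_force'];a=np.array([-.335,.942,0])
print("travel",(p-[.6224,-.0652,.076])@a,"lat",(p-[.6224,-.0652,.076])@[.942,.335,0],p,f,f@a)
im=ctrl.get_image("wrist");pickle.dump(s,open("w4.pkl","wb"));cv2.imwrite("pics/w4.png",im[:,:,::-1])
im=ctrl.get_image("scene");cv2.imwrite("pics/s4.png",cv2.resize(im[180:300,230:390,::-1],None,fx=5,fy=5,interpolation=cv2.INTER_CUBIC))
```

```text
travel 0.030611564523924342 lat 7.093205426404563e-05 [ 0.61220775 -0.03632828  0.07605111] [ 4.98814272 -7.58402496 -0.58380623] -8.815179328712556
```

View pics/w4.png

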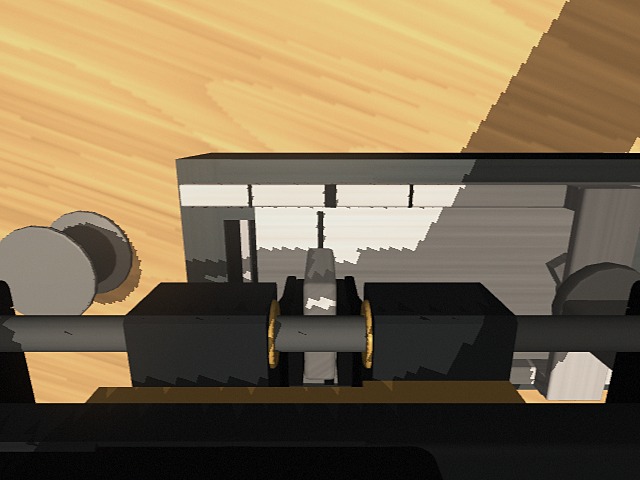

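The shutter's index line is at (320,225), short of the thick mark at (330,195), with thin marks at x=250 and 411. At 2.3 px/mm that leaves about 4.4 mm to go, which agrees with the 30.6 mm travel.

To row units: 0.005 m is 0.05, 0.003 m is 0.03.

Emit:
{"method": "move_tool", "body": {"moves": [[0,0.03,0,0,0.1],[0,0.05,0,0,0.1],[0,0.05,0,0,0.1],[0,0.05,0,0,0.1],[0,0.05,0,0,0.1],[0,0.05,0,0,0.1]]}}

```text
time: 11.6
position: [0.6107, -0.0321, 0.0761]
tool_rot: [-0.53, 3.092, -0.011]
ft_force: [5.5, -7.3, -0.7]
grip_width: 0.133
grip_force: 35.1
```

Create m.py:
```python
from h import *
s=ctrl.get_state();p=s['position'];f=s['ft_force'];a=np.array([-.335,.942,0])
print("travel",(p-[.6224,-.0652,.076])@a,p,f,f@a)
im=ctrl.get_image("wrist");cv2.imwrite("pics/w5.png",im[:,:,::-1]);g=cv2.cvtColor(im,7);c=cam("wrist",s)
def dark(rows,lo,hi,z):
    q=g[rows[0]:rows[1],lo:hi].mean(0);d=[i+lo for i in range(len(q)) if q[i]<.6*np.median(q)]
    if not d:return None
    # split in runs
    runs=np.split(d,np.where(np.diff(d)>3)[0]+1)
    return [(round(float(r.mean()),1),round(float((plane(c,(r.mean()+.0,np.mean(rows)),z)-p)@a)*1000,1)) for r in runs]
print("rail",dark((187,203),215,440,.07));print("plate line",dark((213,232),285,420,.064))
```

```bash
python3 m.py
```

```text
travel 0.03509724306504197 [ 0.61074895 -0.0320852   0.07609443] [ 5.48424835 -7.28125842 -0.69926761] -8.696168624551095
rail [(239.5, -36.1), (320.0, -0.8), (400.0, 34.1)]
plate line [(320.0, -0.9)]
```

Emit:
{"method": "move_tool", "body": {"moves": [[0,0,0,0,0.1],[0,0,0,0,0.1],[0,0,0,0,0.1],[0,0,0,0,0.1],[0,0,0,0,0.1]]}}

```text
time: 12.15
position: [0.6107, -0.0321, 0.0761]
tool_rot: [-0.53, 3.092, -0.01]
ft_force: [5.3, -7.5, -1.3]
grip_width: 0.134
grip_force: 35.1
```

```bash
python3 m.py; python3 -c "
from h import *
cv2.imwrite('pics/s5.png',ctrl.get_image('scene')[:,:,::-1])"
```

```text
travel 0.03512260146261588 [ 0.61070341 -0.03207448  0.0760573 ] [ 5.33850909 -7.52959611 -1.28990367] -8.88128007788747
rail [(239.5, -36.1), (320.0, -0.8), (400.0, 34.1)]
plate line [(320.0, -0.9)]
```

View pics/w5.png

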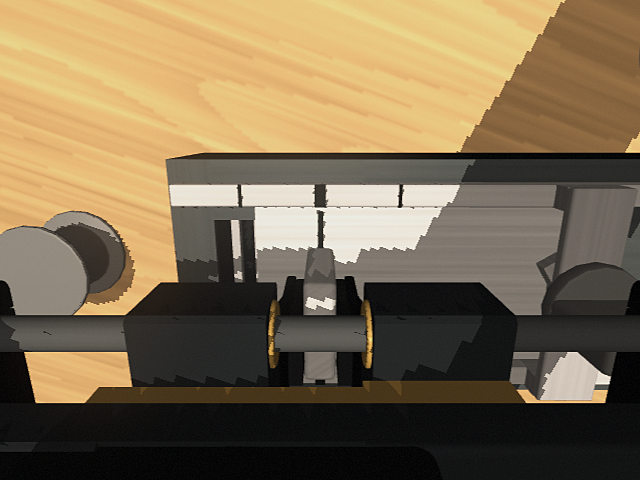

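View pics/s5.png

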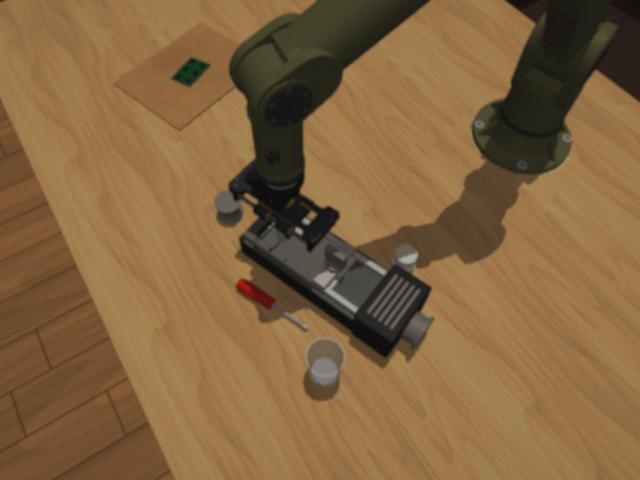

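The index line and the thick mark both sit at column 320. The hold is steady, and the reel (228,205), driver, jar and glass are where they were, so I'll hand the job in.

```bash
python3 -c "
from bench import ctrl
print(ctrl.close_job())"
```

```text
the job is handed in; nothing more can be done
None
```

I turned the knob a quarter turn clockwise to its stop and left it freed, then slid the shutter to half open (about 35.1 mm, index line on the thick mark); the gripper is still holding the tab there, the bystanders look undisturbed, and I handed the job in at about 12 s (the hand-in returned no verdict).

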